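# Zero the thickness gauge with its coarse and fine knobs

### The job

Zero the thickness gauge on the meeting table, the grey instrument with a display and two stacked black knobs, before the next buckle is measured. First turn the wide lower coarse knob until its white line points at the white T-shaped index mark painted on the case, then turn the narrow upper fine knob until its white line points at the same mark. Leave the single knob of the lamp dimmer as it is.

Things in the scene. Friction and masses are not known exactly. Their poses are not given: they have to be found in the camera images.
- dial_axis (a point): On the flat top of the gauge's case (fixed; 150 x 200 mm, 55 mm high), on the upright axis of its two stacked round black ribbed knobs. x points to the painted index mark (flat, 35-61 mm out), z up. Heights over this point: coarse knob, 60 mm diameter, 4 to 30 mm; fine knob, 30 mm diameter, 32 to 58 mm. The rest of the top, with the display on the +y side, is flat to 5 mm.
- coarse_knob (a joint): Angle of the wide lower knob, rad: 0 when the white line on its top and rim points at the index mark, positive counterclockwise of it seen from above. Turns both ways to stops at +-2.2, light friction (0.05 N m), stays where it is left and does not carry the fine knob along.
- fine_knob (a joint): Angle of the narrow upper knob, rad: 0 when the white line on its top and side points at the index mark, positive counterclockwise of it seen from above. Turns both ways to stops at +-2.2, light friction (0.03 N m), stays where it is left and does not carry the coarse knob along.
- dimmer_pointer (a point): Outer end of the white line on the lamp dimmer's knob, a bystander: 59 mm above the table, 20 mm from that knob's upright axis, x along the line outwards. The dimmer is a fixed plain grey box, 90 x 110 mm, 35 mm high, no display, with one black ribbed knob, 44 mm diameter and 24 mm high, in the middle of its top.

How it is judged:
By the outcome, as a careful person would: the job done as asked, in the order asked, and still so for the second after the job is handed in, with the robot touching nothing.
It also fails if it takes over 42 s, if anything falls off the work surface, if the arm or the gripper's body presses on something with over 40 N, if the wrist force passes 120 N, or if a joint passes its speed limit or range.

### The arm

A 7-joint arm with a two-finger parallel gripper is mounted at the origin on the work surface. World frame = base frame: x ahead of the robot, y to its left, z up, the work surface at z = 0. Lengths are in m, angles in rad, forces in N, time in s.
With the tool pointing down it reaches from about 0.4 to 0.9 m from the base axis. Payload 5.6 kg.
Tool frame: the origin (TCP) lies at the very end of the fingers, on their centre line; the grasp point (between the pads) lies ctrl.grasp_offset behind it (ctrl.grasp_offset is the distance from the TCP to the grasp point, in m); z points along the fingers, y is the line along which they close (so a half turn about z gives the same grasp; the last joint's range is limited). The gripper opens to 92 mm and grips with 3 to 60 N. Pads are 20 mm wide; open, the fingers measure 128 mm over their backs; the gripper's body (75 mm by 189 mm) begins 69 mm behind the grasp point.
Start: joints at [-1.222, 0.468, -0.012, 1.603, 0.006, 1.071, -0.056], TCP at [0.248, 0.601, 0.215] pointing down, gripper open.
Joint ranges: [-2.53, 2.53], [-0.31, 2.02], [-1.57, 1.55], [0.28, 2.44], [-1.29, 4.43], [0.15, 1.84], [-2.92, 2.92]. Speed limits (rad/s): [2.57, 2.57, 3.14, 3.14, 3.14, 3.14, 3.14].

### API

Orientations are given as a rotation vector (axis times angle).
In Python, from rig import ctrl gives the robot as it stands. Calls block until the motion is done:
- ctrl.move_ptp(position, orientation): joint-space move of the TCP to a pose.
- ctrl.line_to(position, rot=None, velocity=0.15): straight line of the TCP; rot=None keeps the orientation; velocity is the mean speed in m/s.
- ctrl.move_j(angles): joint-space move.
- ctrl.set_gripper(opening): finger opening in m; the grip force is fixed at half the most; returns when the fingers have stopped.
- ctrl.hold(seconds).
- ctrl.ik(position, orientation): joint angles nearest the present ones, or None.
- ctrl.get_image(name): name is "side" or "top" or "wrist"; returns a dict with "pixels" (420x560x3 uint8, blue, green, red), "K" (3x3 intrinsics, pixels), "R" (3x3) and "t" (3): a world point X has camera coordinates R X + t. Camera axes: x right, y down, z forward; pixel columns grow to the right and rows downward; lengths in m; the calibration is good to about 2 mm. A picture is of the moment at which its call begins. There is no depth.
A pose or a line that the arm cannot do raises ctrl.PlanningError and nothing moves.
- ctrl.close_job(): hands the job in; it is judged then, once.
Readings, each from a call of its own:
- ctrl.current_t(): time.
- ctrl.current_joint_positions(): joint angles.
- ctrl.current_joint_vel(): joint speeds.
- ctrl.current_joint_efforts(): joint torques, N m.
- ctrl.current_eef_pos(): TCP position.
- ctrl.current_tcp_rot(): TCP orientation.
- ctrl.current_force(): force on the tool from outside, world axes, zero at the start.
- ctrl.current_torque(): the same for the moment, N m.
- ctrl.current_gripper_width(): finger opening in m.
- ctrl.current_finger_force(): force on a finger pad.
Only numpy, scipy, OpenCV 4.12 (cv2) and the standard library are available. Lean on these libraries where they do the work, as an engineer would, in place of code of your own. Each camera call takes 0.05 s, during which the arm holds its last target. There are 200 camera calls.

## Working session

There is one attempt and no reset: what is moved stays moved. The work goes in short steps, each a Python script; the robot and the scene stay as the last script left them, time stands still between calls to the robot, and variables do not carry over. Pictures are saved under pics/ and viewed, at most 10 in all, crops included, and the job is handed in when it is done.

```bash
mkdir -p pics; ls
python3 - <<'E'
from rig import ctrl
import cv2,numpy as np
for n in("top","side"):
    im=ctrl.get_image(n); cv2.imwrite(f"pics/{n}0.png",im["pixels"]); print(n,im["K"].round(1).tolist(),im["R"].round(3).tolist(),im["t"].round(3).tolist())
print(ctrl.grasp_offset,ctrl.current_tcp_rot(),ctrl.current_t())
E
```

```text
pics
rig.py
top [[460.6, 0.0, 278.3], [0.0, 460.6, 204.3], [0.0, 0.0, 1.0]] [[0.124, -0.992, 0.003], [-0.967, -0.121, -0.223], [0.222, 0.024, -0.975]] [-0.072, 0.547, 0.91]
side [[458.3, 0.0, 279.9], [0.0, 458.3, 208.9], [0.0, 0.0, 1.0]] [[0.974, -0.228, 0.01], [-0.174, -0.769, -0.615], [0.148, 0.597, -0.789]] [-0.518, 0.14, 0.871]
0.0187 [-6.11597582e-01 -3.08128948e+00  2.48105482e-03] 0.1
```

View pics/top0.png

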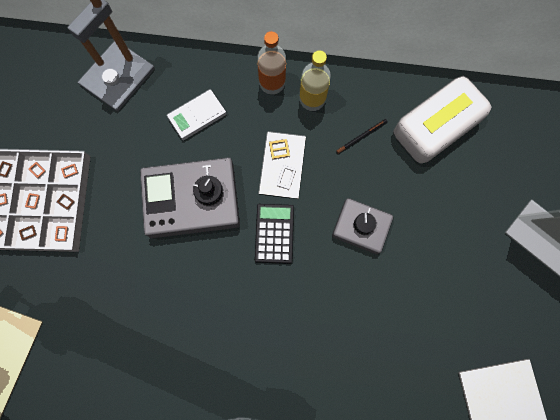

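View pics/side0.png

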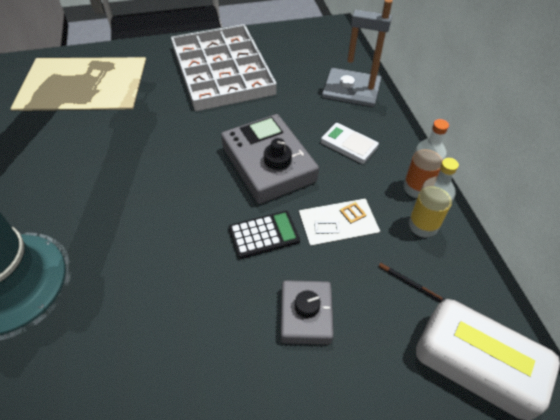

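The top view shows the gauge with its knobs near (208,188) and the T mark near (207,170). The dimmer is at (365,222). I'll locate the gauge roughly and zoom in.

```bash
cat > h.py <<'E'
import numpy as np, cv2
from rig import ctrl
from scipy.spatial.transform import Rotation as Ro
def ray(im,px,z):
    px=np.atleast_2d(np.asarray(px,float))
    d=np.c_[px,np.ones(len(px))]@np.linalg.inv(im["K"]).T@im["R"]
    c=-im["R"].T@im["t"]
    return c+d*((z-c[2])/d[:,2])[:,None]
def proj(im,X):
    p=(np.atleast_2d(X)@im["R"].T+im["t"])@im["K"].T
    return p[:,:2]/p[:,2:]
E
python3 - <<'E'
from h import *
im=ctrl.get_image("top")
p=im["pixels"]; a=cv2.resize(p[150:240,135:245],None,fx=5,fy=5,interpolation=cv2.INTER_CUBIC)
s=ctrl.get_image("side")["pixels"][110:205,215:325]
b=cv2.resize(s,None,fx=5,fy=5,interpolation=cv2.INTER_CUBIC)
cv2.imwrite("pics/z0.png",a)
print(ray(im,[[208,184]],.113),ray(im,[[207,170]],.055),ray(im,[[365,222]],.059))
E
```

```text
[[0.5645303  0.14149854 0.113     ]] [[0.61004961 0.15948616 0.055     ]] [[ 0.53759782 -0.18851644  0.059     ]]
```

View pics/z0.png

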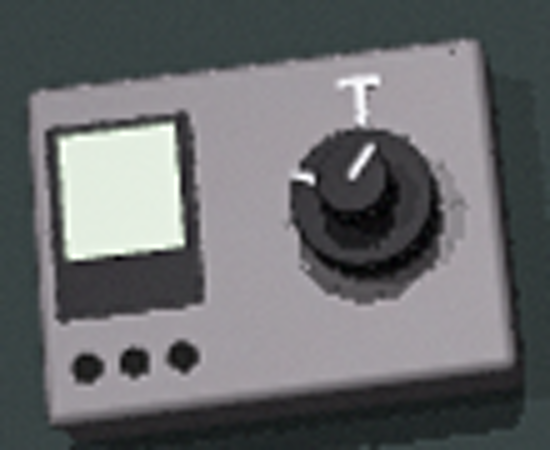

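```bash
cat >> h.py <<'E'
def down(psi): # tool x heading psi, z down
    c,s=np.cos(psi),np.sin(psi)
    return Ro.from_matrix(np.array([[c,s,0],[s,-c,0],[0,0,-1.]])).as_rotvec()
E
python3 - <<'E'
from h import *
R=Ro.from_rotvec(ctrl.current_tcp_rot()).as_matrix(); print("psi",np.arctan2(R[1,0],R[0,0]))
P=[0.563,0.143,0.28]
qs={psi:ctrl.ik(P,down(psi)) for psi in np.arange(-3,3.2,.5)}
for k,q in qs.items(): print(k,None if q is None else np.round(q,2))
psi=min((k for k in qs if qs[k] is not None),key=lambda k:abs(qs[k][6]))
ctrl.move_ptp(P,down(psi)); print(psi,ctrl.current_t())
im=ctrl.get_image("wrist"); cv2.imwrite("pics/w0.png",im["pixels"])
E
```

```text
psi 2.7497277464152727
-3.0 [-0.45  0.29  0.18  1.71 -0.06  1.14  1.46]
-2.5 [-0.38  0.29  0.1   1.71 -0.03  1.14  1.93]
-2.0 [-0.31  0.29  0.01  1.71 -0.    1.15  2.41]
-1.5 [-0.25  0.29 -0.07  1.7   0.02  1.15  2.89]
-1.0 [-1.23  0.6   1.36  1.76 -0.61  1.3  -2.3 ]
-0.5 [-1.23  0.6   1.36  1.76 -0.61  1.3  -1.8 ]
0.0 [-0.86  0.33  0.7   1.74 -0.23  1.16 -1.66]
0.5 [-0.79  0.31  0.6   1.74 -0.19  1.15 -1.2 ]
1.0 [-0.76  0.31  0.56  1.73 -0.18  1.15 -0.71]
1.5 [-0.7   0.3   0.49  1.73 -0.16  1.15 -0.23]
2.0 [-0.63  0.29  0.4   1.73 -0.12  1.15  0.24]
2.5 [-0.55  0.29  0.31  1.72 -0.09  1.14  0.71]
3.0 [-0.5   0.29  0.24  1.72 -0.07  1.14  1.19]
1.5 2.2167
```

View pics/w0.png

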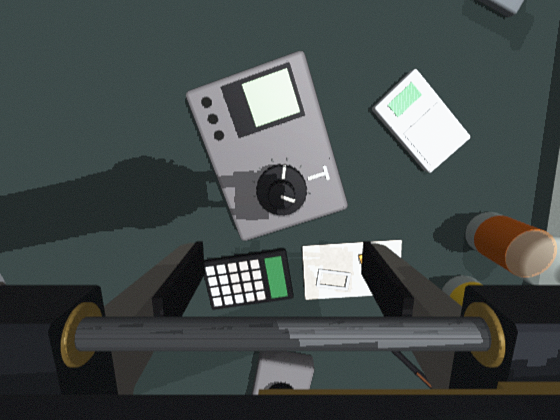

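The wrist view shows the knob near (281,190), the T mark near (318,175), the coarse line near (283,172) and the fine line near (288,198).

```bash
cat >> h.py <<'E'
ZC=.055
def blobs(im,c,r,th=170):
    g=im["pixels"].min(2); m=(g>th).astype(np.uint8)
    n,l,st,ce=cv2.connectedComponentsWithStats(m)
    return [(ce[i].round(1),st[i,4],np.argwhere(l==i)[:,::-1]) for i in range(1,n) if np.hypot(*(ce[i]-c))<r and st[i,4]>6]
E
python3 - <<'E'
from h import *
im=ctrl.get_image("wrist"); p=im["pixels"]; np.save("w.npy",im,allow_pickle=True)
for b in blobs(im,(285,188),48): print(b[0],b[1])
g=p.max(2); m=(g<62).astype(np.uint8); m[:145]=0;m[235:]=0;m[:,:240]=0;m[:,320:]=0
print(im["R"].round(3).tolist(),(-im["R"].T@im["t"]).round(3))
a=p[140:240,230:345]; a=cv2.resize(a,None,fx=6,fy=6,interpolation=cv2.INTER_CUBIC)
cv2.imwrite("pics/z1.png",a)
E
```

```text
[283.4 171.7] 37
[320.5 174. ] 146
[288.8 198.7] 37
[[0.998, -0.067, 0.001], [-0.065, -0.965, 0.253], [-0.016, -0.253, -0.967]] [0.567 0.216 0.45 ]
```

View pics/z1.png

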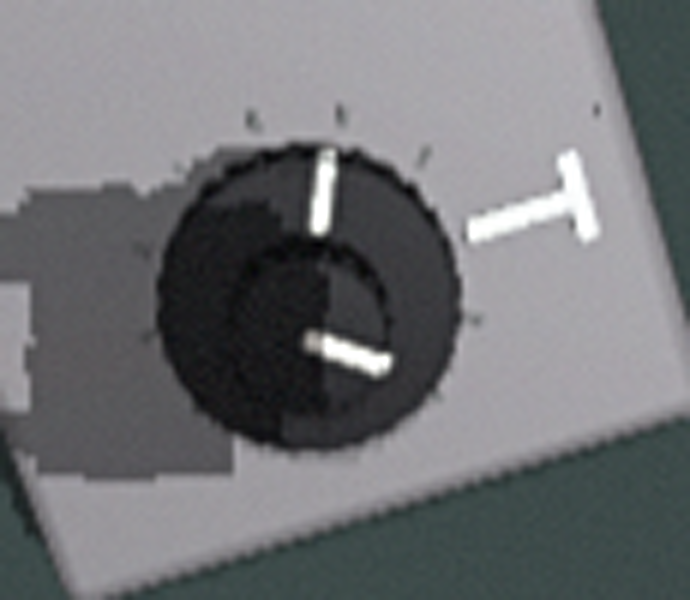

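```bash
cat >> h.py <<'E'
def lineof(P):
    P=P[:,:2]; c=P.mean(0); v=np.linalg.svd(P-c)[2][0]; return c,v
def wr(a): return (a+np.pi)%(2*np.pi)-np.pi
def measure(im,guess,T=None):
    """guess: dial axis xy. returns axis, T heading, coarse, fine: (centroid angle, line angle)"""
    uv=proj(im,[*guess,.07])[0]; bs=blobs(im,uv,60)
    out={}
    for c,n,px in bs:
        for name,z,r0,r1 in(("fine",ZC+.058,0,.0145),("coarse",ZC+.030,.017,.029),("T",ZC,.038,.056)):
            X=ray(im,px,z); r=np.hypot(*(X.mean(0)[:2]-guess))
            if r0<r<r1 and n>12: out.setdefault(name,[]).append((n,X))
    return {k:max(v,key=lambda t:t[0])[1] for k,v in out.items()}
def report(im,guess,axis=None,th=None):
    o=measure(im,guess)
    if axis is None:
        X=o["T"][:,:2]; c,v=lineof(X); g=np.asarray(guess)
        if v@(c-g)<0: v=-v
        s=(X-c)@v; mid=(s.min()+s.max())/2
        print("T len",np.ptp(s)); axis=c+v*(mid-.048); th=np.arctan2(v[1],v[0])
    res={"axis":axis,"th":th}
    for k in("coarse","fine"):
        if k in o:
            c,v=lineof(o[k]); d=c-axis; v=v if v@d>0 else -v
            res[k]=(wr(np.arctan2(d[1],d[0])-th),wr(np.arctan2(v[1],v[0])-th),np.hypot(*d))
    return res
E
python3 - <<'E'
from h import *
im=np.load("w.npy",allow_pickle=True).item()
print(report(im,(.563,.143)))
print("rim centre",ray(im,[[230+310/6,140+297/6]],ZC+.017))
print("fine top c",ray(im,[[230+310/6,140+340/6]],ZC+.058), "T",ray(im,[[230+470/6,140+232/6],[230+578/6,140+197/6]],ZC))
E
```

```text
T len 0.0272550873184941
{'axis': array([0.56185739, 0.14611615]), 'th': np.float64(0.28081356335497476), 'coarse': (np.float64(1.1526594312385754), np.float64(1.0787704986645252), np.float64(0.024335256995355856)), 'fine': (np.float64(-0.580073726443886), np.float64(-0.6812969633537604), np.float64(0.007671998577462412))}
rim centre [[0.56154783 0.14708353 0.072     ]]
fine top c [[0.56158353 0.14664906 0.113     ]] T [[0.59588484 0.15556701 0.055     ]
 [0.61882578 0.16141934 0.055     ]]
```

```bash
cat > go.py <<'E'
from h import *
def turn(A,z,psi,delta,w):
    ctrl.move_ptp([*A,.20],down(psi)); ctrl.set_gripper(w)
    ctrl.line_to([*A,z],velocity=.12); print("F down",ctrl.current_force().round(1))
    ctrl.set_gripper(0.0); print("w",ctrl.current_gripper_width(),ctrl.current_finger_force(),ctrl.current_force().round(1))
    q=np.array(ctrl.current_joint_positions()); q[6]+=delta; ctrl.move_j(q)
    print("turned",ctrl.current_joint_positions()[6]-q[6]+delta,ctrl.current_force().round(1),ctrl.current_torque().round(2))
    ctrl.set_gripper(w); p=ctrl.current_eef_pos()
    ctrl.line_to([p[0],p[1],.20],velocity=.15)
def look(A,psi,name,z=.28):
    ctrl.move_ptp([*A,z],down(psi)); im=ctrl.get_image("wrist"); cv2.imwrite(f"pics/{name}.png",im["pixels"]); np.save("w.npy",im,allow_pickle=True); return im
E
python3 - <<'E'
from go import *
A=np.array([.5616,.1467]); th=.25
im=np.load("w.npy",allow_pickle=True).item()
r=report(im,A,A,th); print(r)
d=-np.mean(r["coarse"][:2])
turn(A,.063,2.0,d,.09)
im=look(A,1.5,"w1")
print(report(im,A)); print(report(im,A,A,th)); print(ctrl.current_t())
uv=proj(im,[*A,.07])[0].astype(int); a=im["pixels"][uv[1]-50:uv[1]+50,uv[0]-50:uv[0]+65]
print(uv); cv2.imwrite("pics/z2.png",cv2.resize(a,None,fx=6,fy=6,interpolation=cv2.INTER_CUBIC))
E
```

```text
{'axis': array([0.5616, 0.1467]), 'th': 0.25, 'coarse': (np.float64(1.1693980918475617), np.float64(1.1095840620194997), np.float64(0.0237944939645779)), 'fine': (np.float64(-0.6087713295980741), np.float64(-0.6504833999987856), np.float64(0.008104425453835903))}
F down [ 0.3 -0.4 -1.2]
w 0.059416747120657296 30.001510083675385 [-2.9 -0.3  4.2]
turned -1.1385210666702141 [-2.   0.3  3.9] [-0.18  0.8  -0.02]
T len 0.027306389440066494
{'axis': array([0.56161437, 0.14797447]), 'th': np.float64(0.24688544896140513), 'coarse': (np.float64(-0.01782916502064147), np.float64(0.007080010500917666), np.float64(0.02274721333908406)), 'fine': (np.float64(-0.7539364875234211), np.float64(-0.6605330077149958), np.float64(0.008414133634663234))}
{'axis': array([0.5616, 0.1467]), 'th': 0.25, 'coarse': (np.float64(0.032709310692910165), np.float64(0.003965459462322851), np.float64(0.023083804678930266)), 'fine': (np.float64(-0.614439210760604), np.float64(-0.663647558753591), np.float64(0.007887886273838863))}
8.35
[283 190]
```

View pics/z2.png

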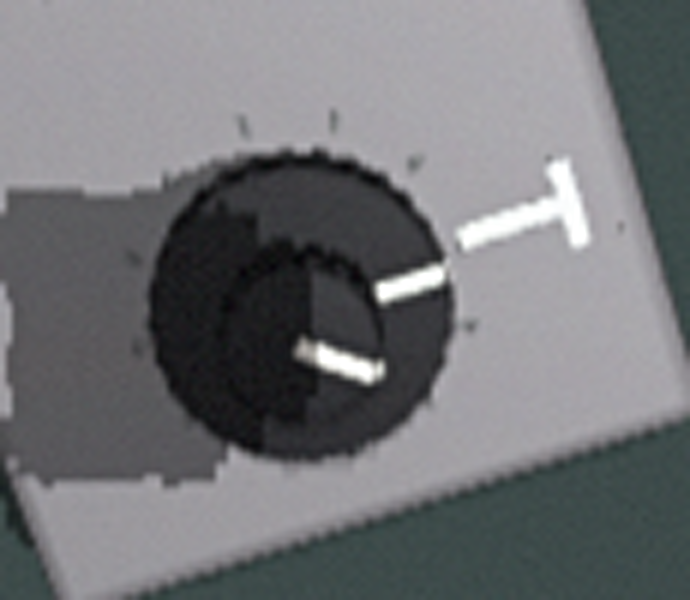

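The coarse line is nearly on the mark (about 0.01 rad). I'll take a closer look with the camera straight above the axis before turning the fine knob.

Run:
```python
from go import *
A=np.array([.5616,.1467]); th=.25
im=look(A-[.004,.07],1.5,"w2",.16)
c=-im["R"].T@im["t"]; print(c)
for X in (report(im,A),report(im,A,A,th)): print(X)
o=measure(im,A)
print({k:len(v) for k,v in o.items()})
uv=proj(im,[*A,.07])[0].astype(int); print(uv,ctrl.current_t())
a=im["pixels"][max(0,uv[1]-70):uv[1]+60,uv[0]-60:uv[0]+110]
cv2.imwrite("pics/z3.png",cv2.resize(a,None,fx=4.5,fy=4.5,interpolation=cv2.INTER_CUBIC)); print(max(0,uv[1]-70),uv[0]-60)
```

```text
[0.56236675 0.14909199 0.33057176]Traceback (most recent call last):
  File "<stdin>", line 5, in <module>
  File "h.py", line 35, in report
    X=o["T"][:,:2]; c,v=lineof(X); g=np.asarray(guess)
      ~^^^^^
KeyError: 'T'
```

```bash
sed -i 's/blobs(im,uv,60)/blobs(im,uv,130)/' h.py
python3 - <<'E'
from go import *
A=np.array([.5616,.1467]); th=.25
im=np.load("w.npy",allow_pickle=True).item()
print(report(im,A,A,th))
print({k:(len(v),v.mean(0)) for k,v in measure(im,A).items()})
print(report(im,A))
uv=proj(im,[*A,.07])[0].astype(int); print(uv,ctrl.current_t())
a=im["pixels"][max(0,uv[1]-70):uv[1]+60,uv[0]-60:uv[0]+110]
cv2.imwrite("pics/z3.png",cv2.resize(a,None,fx=4.5,fy=4.5,interpolation=cv2.INTER_CUBIC)); print(max(0,uv[1]-70),uv[0]-60)
E
```

```text
{'axis': array([0.5616, 0.1467]), 'th': 0.25, 'coarse': (np.float64(0.02813432107677505), np.float64(0.002615525282467779), np.float64(0.02270288039944316)), 'fine': (np.float64(-0.6494513596695186), np.float64(-0.6588795553478843), np.float64(0.006185376381741353))}
{'T': (281, array([0.61093126, 0.1603714 , 0.055     ])), 'coarse': (80, array([0.58343039, 0.15293335, 0.085     ])), 'fine': (115, array([0.56729843, 0.14429443, 0.113     ]))}
T len 0.026460402561910228
{'axis': array([0.56113731, 0.14706592]), 'th': np.float64(0.26111034318353327), 'coarse': (np.float64(-0.0037518127982725247), np.float64(-0.008494817901065321), np.float64(0.02305229598827405)), 'fine': (np.float64(-0.6838278984525901), np.float64(-0.6699898985314174), np.float64(0.006755780675213149))}
[281 133] 9.0167
63 221
```

View pics/z3.png

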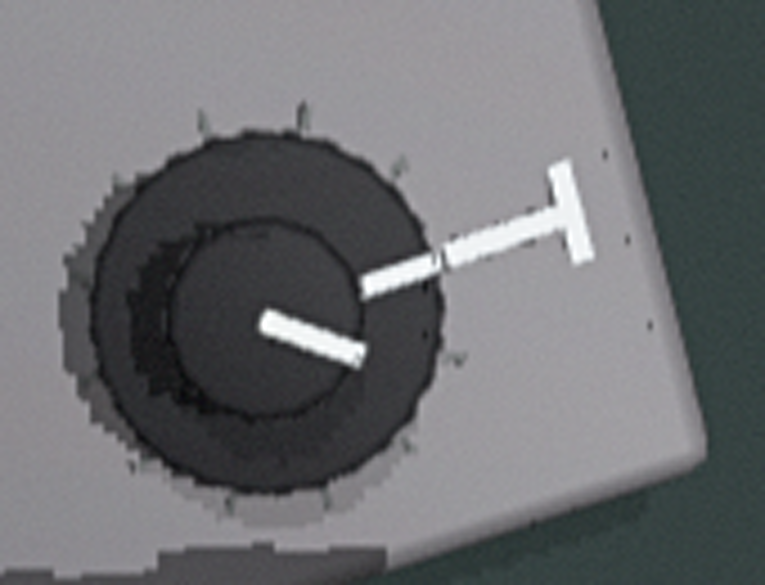

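The view shows the coarse line collinear with the T stem, within about 0.01 rad. The fine knob reads about -0.67, so I'll turn it by +0.67.

Run:
```python
from go import *
A=np.array([.5614,.1469]); th=.256
turn(A,.092,1.2,.668,.06)
im=look(A-[.004,.07],1.5,"w3",.16)
print(report(im,A,A,th)); print(report(im,A))
uv=proj(im,[*A,.07])[0].astype(int); print(uv,ctrl.current_t())
a=im["pixels"][max(0,uv[1]-70):uv[1]+60,uv[0]-60:uv[0]+110]
cv2.imwrite("pics/z4.png",cv2.resize(a,None,fx=4.5,fy=4.5,interpolation=cv2.INTER_CUBIC))
```

```text
F down [-0.1 -0.1  0.1]
w 0.02924068807847925 30.000845789909363 [-1.8 -0.7  3.2]
turned 0.6661793486455623 [-2.2  0.6  3.3] [-0.05  0.57  0.05]
{'axis': array([0.5614, 0.1469]), 'th': 0.256, 'fine': (np.float64(0.03831794171727765), np.float64(-0.008503803503415952), np.float64(0.012081751030170139))}
T len 0.026434097489047622
{'axis': array([0.56126789, 0.14677017]), 'th': np.float64(0.2673108281470074), 'fine': (np.float64(0.03402382788427216), np.float64(-0.019814631650423298), np.float64(0.012246148089723402))}
[283 131] 14.35
```

View pics/z4.png

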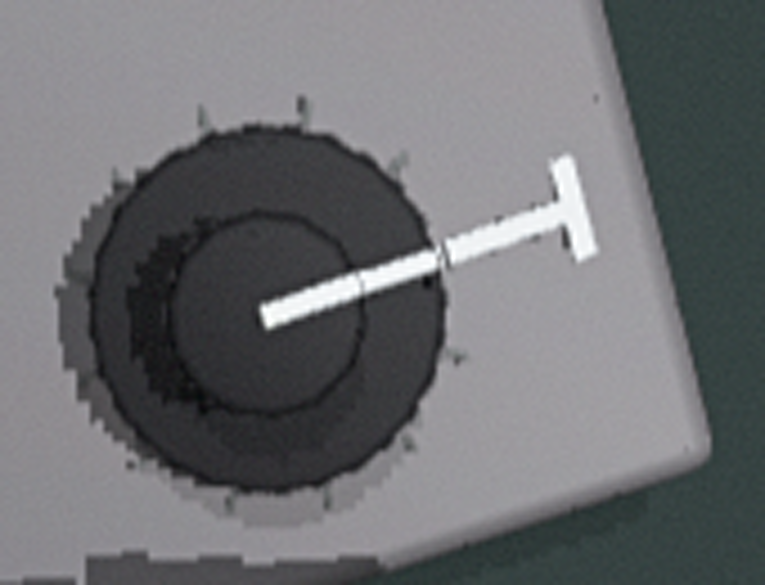

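Both white lines and the T stem lie on one straight line, and the arm is clear of the gauge.

Run:
```python
from go import *
p=ctrl.current_eef_pos(); ctrl.line_to([p[0],p[1],.25]); ctrl.hold(.3); print(ctrl.close_job(),ctrl.current_t())
```

```text
the job is handed in; nothing more can be done
the job is handed in; nothing more can be done
```

The gauge is zeroed and handed in: I turned the coarse knob onto the index mark first, then the fine knob. The last picture shows both lines in line with the mark to within about 0.02 rad, and the dimmer was not touched.

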